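# Clamp the V-block and hold the lens barrel down in it

### The job

Wind the little vise shut with its crank until the jaw grips the steel V-block firmly, then take the larger of the two lens barrels from the tray and lay it lengthwise in the middle of the V groove. Finish while still holding it there: press it down with about a kilogram's push so that it bears on both flanks of the groove, and do not let go. Take care not to ram the lens, and leave the smaller barrel and the other things on the bench where they are.

Things in the scene. Friction and masses are not known exactly. Their poses are not given: they have to be found in the camera images.
- vise: dark grey cast machine vise fixed to the bench on a round swivel base (120 mm), body 186 x 66 mm; origin under the base's centre, y along the horizontal screw from the crank towards the jaws, z up. Bed 70 mm, jaw tops 100 mm, screw axis 85 mm above the bench. The fixed jaw's face is at y = +30 mm, jaws 60 mm wide; the moving jaw is the one nearer the crank
- screw_end (a point): point on the screw's axis where it leaves its bearing at the crank end, 118 mm from the vise's origin along -y and 85 mm above the bench; axes as the vise's
- crank (a joint): angle a of the vise's steel crank (rad): 0 with the arm straight up, growing clockwise seen from the crank's end, which closes the jaw 8 mm a turn. The knob is at 42 mm x sin(a) along the vise's x, 42 mm x cos(a) above the screw. About 5 N at the knob turns it; it stays where left. The jaw meets the block at about 9.42; the crank comes to a dead stop at 9.65, the block then firmly gripped
- knob (a point): middle of the crank's black revolving knob, a horizontal cylinder 22 mm across and 56 mm long, parallel to the screw, 47 mm beyond screw_end along the vise's -y and 42 mm off the screw's axis; the knob spins freely on its pin, so a grip need not turn with the crank. Its inner end is 19 mm from the screw_end plane; the crank arm lies between
- jaw: the vise's moving jaw, 60 mm wide, 30 mm high and 30 mm thick; origin at the bottom edge of the middle of its gripping face; it slides along the vise's y
- vblock: ground steel V-block, loose on the vise bed between the jaws, 50 mm long (x, along the groove), 50 mm wide (y, across the jaws) and 45 mm high, 0.65 kg; origin at the centre of its underside, z up. The open 90 degree groove in its top is 44.8 mm wide at the top and 22.4 mm deep. It can shift and straighten a little as the jaw closes
- groove (a point): point fixed to the V-block, on the line where the axis of the larger barrel lies when it is seated: half-way along the groove, 62.2 mm above the block's underside and 17.2 mm above its top; x along the groove, z up
- barrel_mid (a point): centre of the larger lens barrel, a horizontal aluminium cylinder 56 mm in diameter and 66 mm long with black rings and glass ends, about 0.24 kg; its x is the cylinder's axis. It lies crosswise in one of the tray's two cradles, axis 44 mm above the bench; the cradle's rails reach 25 mm above the bench and lie below and inside the barrel's sides
- spare_mid (a point): centre of the smaller lens barrel, 40 mm in diameter and 56 mm long, lying in the other cradle, axis 32 mm above the bench; stays where it is
- tray: flat black lens tray 218 mm (x) by 98 mm (y), rim 14 mm high, fixed to the bench; origin at the centre of its underside; two V cradles across it, 52 mm either side of the middle along x, their troughs along y
- driver: screwdriver lying on the mat, 170 mm long; leave it
- brush: small brush lying on the mat beyond the vise, 160 mm long; leave it
- phone: phone lying on the mat, 145 x 70 x 8 mm; leave it
- loupe: black ring-shaped loupe 38 mm across, 30 mm high, standing on the mat; leave it
- lens_cap: round black lens cap 54 mm across, 8 mm thick; leave it
- solvent: small solvent bottle 52 mm across, 100 mm high; leave it
- tweezers: steel tweezers 120 mm long lying on the mat; leave them
Things that resemble listed ones, but are neither listed nor needed, are in the scene too. What is shaped like the vblock but blue or green is not meant. Leave any blue look-alike of the part that bears barrel_mid alone.

How it is judged:
On the way, in this order (a step that is already met when the one before it is completed fails the run):
1. the vise's jaw grips the V-block against the fixed jaw with more than 8 N (contact force between each of jaw, vise_c6 and vblock above 8 N), for 0.2 s.
2. the larger barrel, held in the fingers, is pressed into the clamped V-block's groove with more than 3 N on each flank (all of step 1 and contact force between each of vblock_c0, vblock_c1 and barrel above 3 N and angle between the x axis of barrel_mid and the x axis of vblock, either way round below 0.05 rad and y of barrel_mid in the frame of groove between -0.002 and 0.002 m and z of barrel_mid in the frame of groove between -0.0025 and 0.002 m and x of barrel_mid in the frame of groove between -0.01 and 0.01 m and contact force between the fingers and barrel above 2 N), for 0.2 s.
At the end, for the whole second after the job is handed in: Block upright, each jaw on it with over 8 N. Larger barrel in the fingers, at rest in the groove: axis within 2 mm and 0.05 rad of its seated line, within 10 mm of the middle; over 3 N on each flank, under 45 N in all; barrel off the vise (all of step 2 and contact force between barrel and vblock below 45 N and contact force between barrel and vise below 0.3 N and angle between vblock's own z axis and vertical below 0.04 rad and linear speed of barrel below 0.02 m/s); the arm keeps its last pose, push and grip.
It fails at once if the lens barrel is rammed into the block (over 60 N) (contact force between barrel and vblock above 60 N).
It fails at once if the smaller barrel is moved by more than 15 mm (distance of spare_mid from where it was at the start of the episode above 0.015 m).
It fails at once if another thing on the bench is moved by more than 30 mm (distance of any of driver, brush, phone, loupe, lens_cap, solvent, tweezers from where it was at the start of the episode above 0.03 m).
It also fails if it takes over 67 s, if anything falls off the work surface, if the arm or the gripper's body presses on something with over 40 N, if the wrist force passes 120 N, or if a joint passes its speed limit or range.

### The arm

A 6-joint arm with a two-finger parallel gripper is mounted at the origin on the work surface. World frame = base frame: x ahead of the robot, y to its left, z up, the work surface at z = 0. Lengths are in m, angles in rad, forces in N, time in s.
With the tool pointing down it reaches from about 0.35 to 0.875 m from the base axis. Payload 4.2 kg.
Tool frame: the origin (TCP) lies between the finger pads; the fingertips stand 22 mm ahead of it and the grasp point (between the pads) lies 3 mm ahead of it (robot.nose_length is the distance from the TCP to the fingertips, in m); z points along the fingers, y is the direction in which the jaws open and shut (so a half turn about z gives the same grasp; the last joint's range is limited). The gripper opens to 85 mm and grips with 20 to 120 N. Pads are 22 mm wide; open, the fingers measure 114 mm over their backs; the gripper's body (76 mm by 85 mm) begins 54 mm behind the grasp point. The pads swing forward as they close: fully open they stand 13 mm farther back than shut.
Start: joints at [-0.897, 0.385, 0.008, 0, -1.194, -0.259], TCP at [0.252, -0.572, 0.253] pointing down, gripper open.
Joint ranges: [-3.14, 3.14], [-1.21, 2.06], [-1.07, 1.41], [-3.16, 2.05], [-2.99, -0.16], [-3.1, 3.1]. Speed limits (rad/s): [2.79, 2.79, 3.14, 3.14, 3.14, 3.14].

### API

Orientations are given as a unit quaternion [x, y, z, w].
In Python, from bench import status, read_camera, job, robot gives the robot as it stands.
- The arm moves only by the shell command python3 -m creep 'ROWS' [FORCE]. ROWS is JSON, a list of rows, each an object with "slide": the shift along the world's x, y, z in m, a list of three; "rotation": the turn, a rotation vector about the world's x, y, z in rad, a list of three; "grip": the finger opening in m, from 0 to 0.0854. A call has exactly 5 rows; each row is the pose to reach, as a shift and turn from the pose measured when the call began; what a row does not reach only later rows make up. A row lasts 1/10 s, in which the tool goes at most 50 mm and 8.59 degrees, less where a joint would pass 70% of its speed; a pose out of reach is approached as far as the arm can. A call with a gripper value outside its range is refused whole. The fingers move at their own pace and stop on an object; FORCE is the grip in N (left out, the last holds). Time passes only in rows, so rows that repeat a pose let the fingers close, or fill a call up. It gives the time, the measured TCP pose, the force and the opening at its end, in the units of the state.
- status.read_state(): the state, without advancing time (a new reading comes with each control period).
- read_camera(name): name is "side" or "top" or "wrist"; returns a dict with "img" (384x512x3 uint8, blue, green, red), "fx", "fy", "cx", "cy" (pixels), "world_from_camera" (4x4, takes a point from camera to world coordinates). Camera axes: x right, y up, looking along -z (the intrinsics and any distortion apply to the point x, -y, -z); pixel columns grow to the right and rows downward; lengths in m; the calibration is good to about 2 mm. A picture is of the moment at which its call begins. There is no depth.
- job.job_done(): hands the job in, once; it reports no verdict.
The state is a dict: "clock": time; "joints": joint angles; "qvel": joint speeds; "effort": joint torques, N m; "position": TCP position; "ee_rot": TCP orientation; "ft_force": force on the tool from outside, world axes, zero at the start; "wrist_torque": the same for the moment, N m; "width": finger opening in m.
Only numpy, scipy, OpenCV 4.12 (cv2) and the standard library are available. Lean on these libraries where they do the work, as an engineer would, in place of code of your own. Each camera call takes 0.05 s, during which the arm holds its last target.

## Working session

There is one attempt and no reset: what is moved stays moved. The work goes in short steps, Python scripts to look and compute and a shell command to move; the robot and the scene stay as the last step left them, time stands still between calls to the robot, and variables do not carry over. Pictures are saved under pics/ and viewed, and the job is handed in when it is done.

```bash
ls; mkdir -p pics
python3 - <<'E'
from bench import status, read_camera, job, robot
import cv2
print(status.read_state())
for n in ("side","top","wrist"):
    c=read_camera(n); cv2.imwrite(f"pics/{n}0.png",c["img"])
    print(n,c["fx"],c["fy"],c["cx"],c["cy"],c["world_from_camera"].__repr__(),[k for k in c])
E
```

```text
pics
{'clock': 0.0, 'joints': array([-8.97394856e-01,  3.85577601e-01,  6.61634404e-03, -4.75821459e-04,
       -1.19402030e+00, -2.58608556e-01]), 'qvel': array([ 2.66785934e-04,  6.42501656e-04, -1.16393627e-03,  4.65178954e-05,
        5.59335001e-04,  6.58448894e-04]), 'effort': array([ 3.75515510e-04, -3.92290020e+01,  1.88397235e+01,  4.18608472e+00,
       -4.71681298e-03,  3.95836921e-06]), 'position': array([ 0.25167442, -0.57149676,  0.25220857]), 'ee_rot': array([-2.05826828e-01,  9.78587796e-01,  1.07546677e-03, -2.93386483e-04]), 'ft_force': array([-0.51609271,  0.09407579, -0.28377594]), 'wrist_torque': array([-0.01488787,  0.00733133,  0.03667272]), 'width': 0.08563178340453674}
side 430.4801311050182 430.4801311050182 258.5878287392164 191.39694496829472 array([[-0.97851052,  0.1315474 , -0.15878428,  0.29524876],
       [-0.20605885, -0.65201651,  0.7296672 ,  0.97775399],
       [-0.00754415,  0.74670594,  0.66511152,  1.02941199],
       [ 0.        ,  0.        ,  0.        ,  1.        ]]) ['img', 'fx', 'fy', 'cx', 'cy', 'world_from_camera']
top 347.306230451026 347.306230451026 257.37406823640936 188.5726041780065 array([[-0.02181276,  0.98689424, -0.15988736,  0.38028876],
       [-0.99950911, -0.02512395, -0.01871713, -0.04399046],
       [-0.02248883,  0.1594006 ,  0.9869578 ,  0.93578296],
       [ 0.        ,  0.        ,  0.        ,  1.        ]]) ['img', 'fx', 'fy', 'cx', 'cy', 'world_from_camera']
wrist 325.4687065381492 325.4687065381492 254.51965229859007 191.9158365596247 array([[-0.40360843, -0.87135851, -0.2789885 ,  0.18106121],
       [ 0.91493001, -0.38377938, -0.12496587, -0.60406797],
       [ 0.00182004, -0.30569223,  0.95212864,  0.37277127],
       [ 0.        ,  0.        ,  0.        ,  1.        ]]) ['img', 'fx', 'fy', 'cx', 'cy', 'world_from_camera']
```

View pics/side0.png

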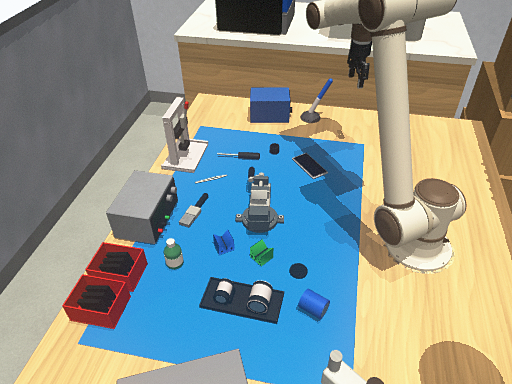

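View pics/top0.png

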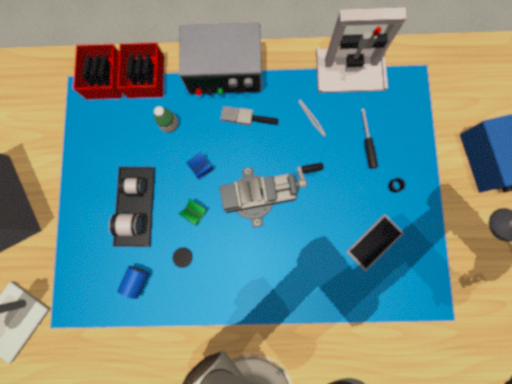

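View pics/wrist0.png

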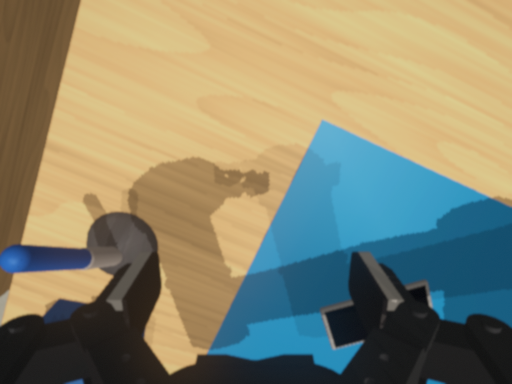

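Run:
```python
import cv2
t=cv2.imread("pics/top0.png"); s=cv2.imread("pics/side0.png")
cv2.imwrite("pics/t_v.png",cv2.resize(t[145:235,205:335],None,fx=6,fy=6,interpolation=cv2.INTER_CUBIC))
cv2.imwrite("pics/s_v.png",cv2.resize(s[155:245,220:300],None,fx=6.5,fy=6.5,interpolation=cv2.INTER_CUBIC))
cv2.imwrite("pics/t_t.png",cv2.resize(t[160:255,100:210],None,fx=6,fy=6,interpolation=cv2.INTER_CUBIC))
cv2.imwrite("pics/s_t.png",cv2.resize(s[260:335,190:300],None,fx=7,fy=7,interpolation=cv2.INTER_CUBIC))
```

```text
(no output)
```

View pics/t_v.png

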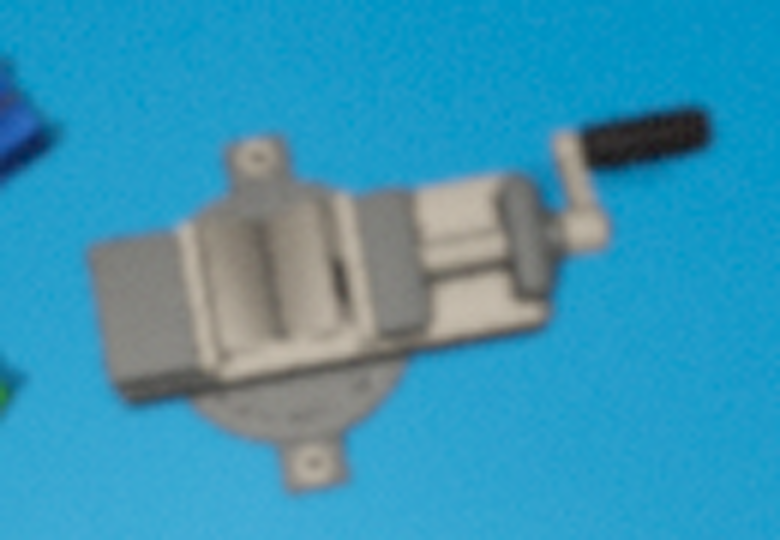

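View pics/s_v.png

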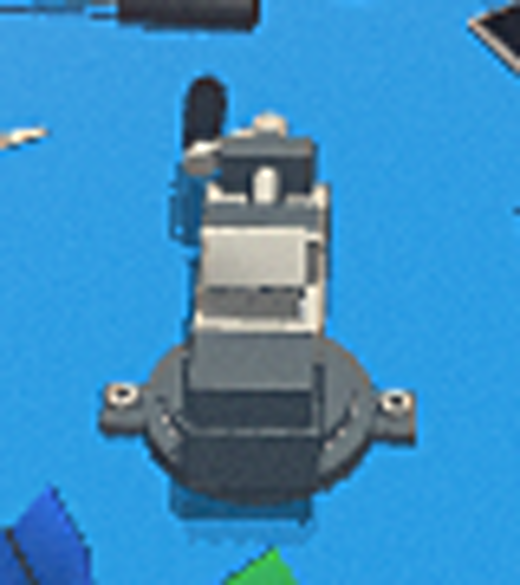

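View pics/t_t.png

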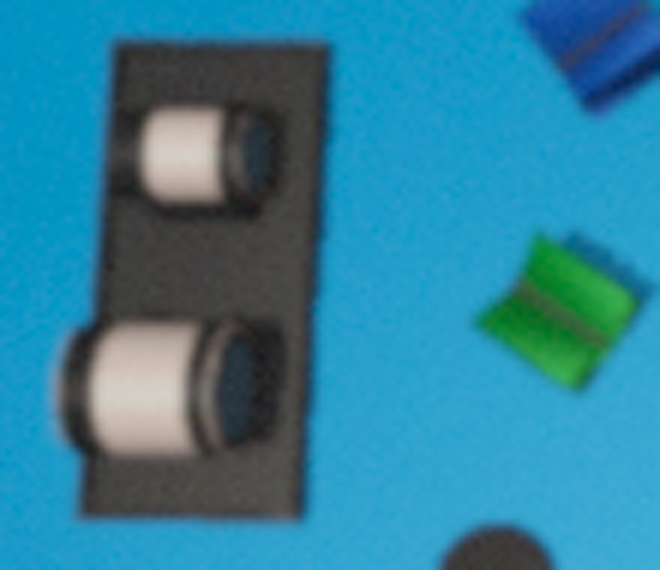

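View pics/s_t.png

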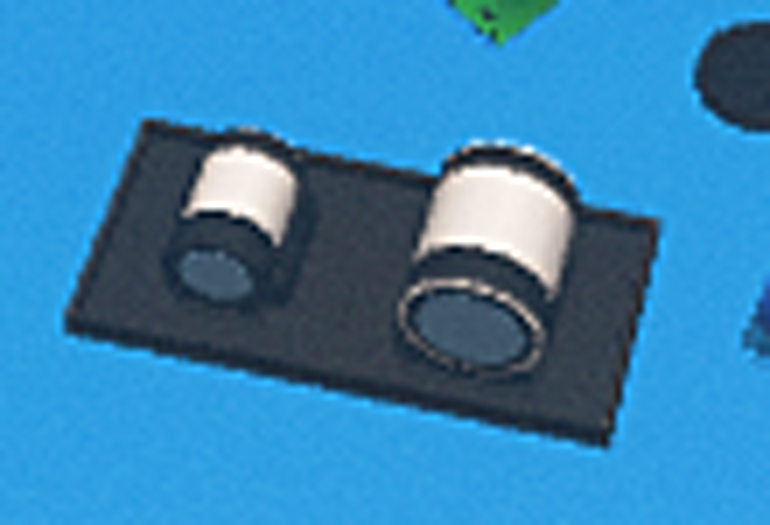

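```bash
cat > h.py <<'E'
import numpy as np, cv2
from scipy.optimize import least_squares
from scipy.spatial.transform import Rotation as R
def proj(c,P):
    M=np.linalg.inv(np.array(c["world_from_camera"])); P=np.atleast_2d(P)
    q=P@M[:3,:3].T+M[:3,3]
    return np.c_[c["cx"]+c["fx"]*q[:,0]/-q[:,2], c["cy"]+c["fy"]*q[:,1]/q[:,2]]
def back(c,uv,z):
    T=np.array(c["world_from_camera"]); d=np.array([(uv[0]-c["cx"])/c["fx"],-(uv[1]-c["cy"])/c["fy"],-1])
    d=T[:3,:3]@d; o=T[:3,3]; return o+d*(z-o[2])/d[2]
def rz(y): return R.from_euler('z',y).as_matrix()
E
cat > fit1.py <<'E'
from h import *
from bench import read_camera
import pickle,sys
top,side=read_camera("top"),read_camera("side")
pickle.dump((top,side),open("c0.pkl","wb"))
T=lambda u,v:(205+u/6-.4,145+v/6-.4)
S=lambda u,v:(220+u/6.5-.4,155+v/6.5-.4)
obs=[]
for k,p in {'F0':(90,247),'F1':(180,235),'F2':(206,374),'F3':(115,388),'J0':(360,192),'J1':(385,336),'K0':(585,146),'K1':(708,130)}.items(): obs.append((top,k,T(*p)))
for k,p in {'F0':(318,365),'F3':None,'K0':(200,150),'K1':(207,85)}.items():
    pass
for k,p in {'K1':(207,88)}.items(): obs.append((side,k,S(*p)))
def pts(q):
    x,y,yaw,j,a=q; 
    k=lambda d:(.042*np.sin(a),-.118-d,.085+.042*np.cos(a))
    L={'F0':(.03,.068,.1),'F1':(.03,.03,.1),'F2':(-.03,.03,.1),'F3':(-.03,.068,.1),'J0':(.03,j,.1),'J1':(-.03,j,.1),'K0':k(.019),'K1':k(.075)}
    return {n:rz(yaw)@np.array(v)+[x,y,0] for n,v in L.items()}
def f(q):
    P=pts(q); return np.concatenate([(proj(c,P[k])[0]-uv) for c,k,uv in obs])
for a0 in (1.2,1.9):
    r=least_squares(f,[.36,-.05,.1,-.03,a0],x_scale=[.01,.01,.1,.01,.3]); print(r.x,r.cost); print(r.fun.reshape(-1,2).round(1).tolist())
E
python3 fit1.py
```

```text
[ 0.50670774 -0.00861719  0.15300993 -0.04296975  1.92699577] 3.7618987144378666
[[0.4, -0.4], [0.7, -1.1], [0.4, -0.3], [0.1, 0.1], [0.0, 0.8], [0.3, 0.8], [-1.7, 0.7], [-0.5, -0.5], [0.1, -0.3]]
[ 0.50670773 -0.00861719  0.15300987 -0.04296975  1.92699525] 3.761898714453244
[[0.4, -0.4], [0.7, -1.1], [0.4, -0.3], [0.1, 0.1], [0.0, 0.8], [0.3, 0.8], [-1.7, 0.7], [-0.5, -0.5], [0.1, -0.3]]
```

```bash
cat > fit2.py <<'E'
from h import *
import pickle
top,side=pickle.load(open("c0.pkl","rb"))
T=lambda u,v:(205+u/6-.4,145+v/6-.4)
S=lambda u,v:(220+u/6.5-.4,155+v/6.5-.4)
obs=[]
for k,p in {'F0':(90,247),'F1':(180,235),'F2':(206,374),'F3':(115,388),'J0':(360,192),'J1':(385,336),'K0':(585,146),'K1':(708,130),'H':(590,228)}.items(): obs.append((top,k,T(*p)))
for k,p in {'K1':(207,88),'F0':(185,388),'F3':(318,388),'F1':(192,330),'F2':(325,330)}.items(): obs.append((side,k,S(*p)))
def pts(q):
    x,y,yaw,j,a,f1,f0=q
    k=lambda d:(.042*np.sin(a),-.118-d,.085+.042*np.cos(a))
    L={'F0':(.03,f0,.1),'F1':(.03,f1,.1),'F2':(-.03,f1,.1),'F3':(-.03,f0,.1),'J0':(.03,j,.1),'J1':(-.03,j,.1),'K0':k(.019),'K1':k(.075),'H':(0,-.118-.0135,.095)}
    return {n:rz(yaw)@np.array(v)+[x,y,0] for n,v in L.items()}
def f(q):
    P=pts(q); return np.concatenate([(proj(c,P[k])[0]-uv) for c,k,uv in obs])
if __name__=="__main__":
    r=least_squares(f,[.5,-.01,.15,-.03,1.9,.04,.07],x_scale=[.01,.01,.1,.01,.3,.01,.01]); print(r.x,r.cost)
    for o,e in zip(obs,r.fun.reshape(-1,2).round(1)): print(o[1],e)
    x,y,yaw=r.x[:3]; a=r.x[4]
    def ov(c,y0,y1,x0,x1,s,name):
        im=cv2.resize(c["img"][y0:y1,x0:x1],None,fx=s,fy=s,interpolation=cv2.INTER_CUBIC)
        def line(A,B,col):
            p=[tuple(((proj(c,rz(yaw)@np.array(P)+[x,y,0])[0]-[x0,y0]+.5)*s).astype(int).tolist()) for P in (A,B)]
            cv2.line(im,p[0],p[1],col,1)
        def box(a,b,col):
            from itertools import product
            V=[np.array([(a,b)[i][0],(a,b)[j][1],(a,b)[k][2]]) for i,j,k in product((0,1),repeat=3)]
            for i in range(8):
                for jj in range(i):
                    if (abs(V[i]-V[jj])>1e-6).sum()==1: line(V[i],V[jj],col)
        box((-.033,-.118,.0),(.033,.068,.07),(0,255,255))
        box((-.03,.03,.07),(.03,.068,.1),(0,0,255))
        box((-.025,-.02,.07),(.025,.03,.115),(0,255,0))
        k=lambda d,dd=0:(.042*np.sin(a),-.118-d,.085+.042*np.cos(a)+dd)
        line(k(.019),k(.075),(255,0,255)); line((0,-.118,.085),(0,-.145,.085),(255,0,255))
        t=np.linspace(0,2*np.pi,40)
        for i in range(39): line((.06*np.cos(t[i]),.06*np.sin(t[i]),0.0),(.06*np.cos(t[i+1]),.06*np.sin(t[i+1]),0.0),(255,255,0))
        cv2.imwrite(name,im)
    ov(top,145,235,205,335,6,"pics/ov_t.png"); ov(side,155,245,220,300,6.5,"pics/ov_s.png")
E
python3 fit2.py
```

```text
[ 0.50747448 -0.01155507  0.16287983 -0.03996375  2.0188009   0.0345586
  0.07224502] 2.9705947817395435
F0 [-0.2 -0.1]
F1 [-0. -1.]
F2 [-0.1 -0.2]
F3 [-0.2  0.4]
J0 [-0.1  0.6]
J1 [0.3 0.5]
K0 [-0.8  0.7]
K1 [ 0.3 -0.7]
H [ 0.5 -0.1]
K1 [-0. -0.]
F0 [ 0.8 -0.6]
F3 [-0.2 -0.1]
F1 [ 0.4 -0.2]
F2 [-0.9  0.3]
```

View pics/ov_t.png

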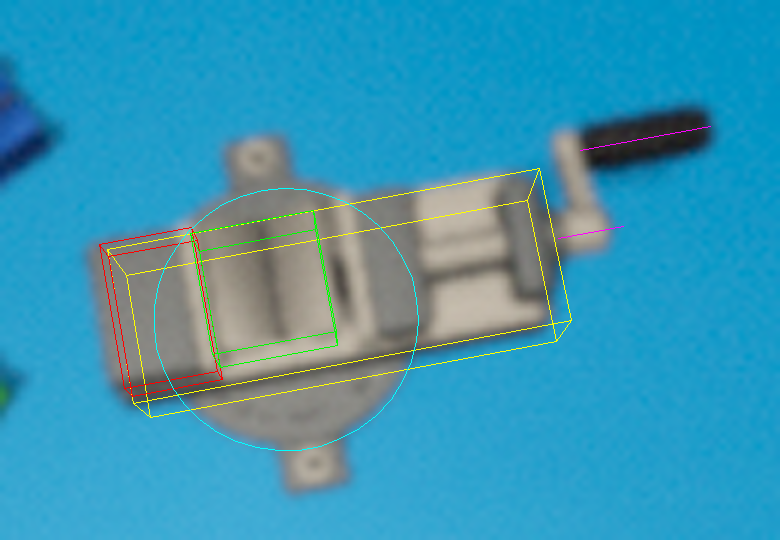

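View pics/ov_s.png

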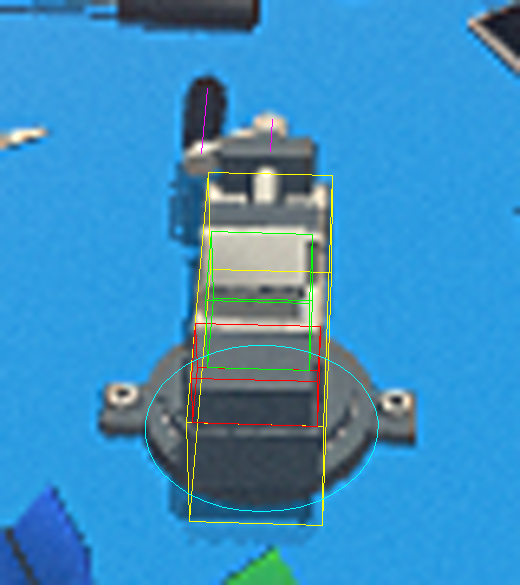

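```bash
cat > tri.py <<'E'
from fit2 import *
def tri(t,s):
    f=lambda P: np.concatenate([proj(top,P)[0]-t,proj(side,P)[0]-s])
    r=least_squares(f,[.5,0,.05]); return r.x,abs(r.fun).max()
A=tri(T(258,158),S(122,394)); B=tri(T(314,466),S(397,401)); print(A,B)
a,b=A[0],B[0]; d=a-b; print("mid",(a+b)/2,"yaw",np.arctan2(d[1],d[0]),np.linalg.norm(d))
print("knob end",tri(T(708,130),S(207,85)))
print("jawF0",tri(T(90,247),S(185,388)),"F3",tri(T(115,388),S(318,388)))
print("hub",tri(T(605,228),S(270,118)))
E
python3 tri.py
```

```text
(array([ 0.57782123, -0.00126275,  0.01865968]), np.float64(0.02816297181792038)) (array([ 0.43902667, -0.02348594,  0.0194114 ]), np.float64(0.035253022084532404))
mid [ 0.50842395 -0.01237434  0.01903554] yaw 0.15876811751872735 0.140564455859969
knob end (array([ 0.57442739, -0.19461142,  0.06964437]), np.float64(0.32327845628407204))
jawF0 (array([0.52644053, 0.06465496, 0.09671703]), np.float64(0.43044571335806836)) F3 (array([0.46659752, 0.05435872, 0.09911276]), np.float64(0.2717700793562017))
hub (array([ 0.52932619, -0.14653119,  0.09208812]), np.float64(0.2669168019928634))
```

```bash
python3 -m creep '[{"slide":[0.03,0.035,0],"rotation":[0,0,0.14],"grip":0.085},{"slide":[0.06,0.07,0],"rotation":[0,0,0.28],"grip":0.085},{"slide":[0.09,0.11,0],"rotation":[0,0,0.42],"grip":0.085},{"slide":[0.12,0.15,0],"rotation":[0,0,0.56],"grip":0.085},{"slide":[0.15,0.19,0],"rotation":[0,0,0.70],"grip":0.085}]' 40
python3 -m creep '[{"slide":[0.03,0.035,0],"rotation":[0,0,0.13],"grip":0.085},{"slide":[0.06,0.07,0],"rotation":[0,0,0.26],"grip":0.085},{"slide":[0.09,0.11,0],"rotation":[0,0,0.39],"grip":0.085},{"slide":[0.12,0.14,0],"rotation":[0,0,0.52],"grip":0.085},{"slide":[0.145,0.17,0],"rotation":[0,0,0.61],"grip":0.085}]'
python3 - <<'E'
from bench import status
import numpy as np
from scipy.spatial.transform import Rotation as R
s=status.read_state(); print(s["clock"],s["position"],R.from_quat(s["ee_rot"]).as_matrix().round(3),s["joints"].round(2))
E
```

```text
clock: 0.75
position: [0.4026, -0.3801, 0.2528]
ee_rot: [-0.531, 0.847, 0.0, -0.0]
ft_force: [1.2, -0.8, -0.1]
width: 0.085
clock: 1.25
position: [0.5489, -0.2083, 0.2529]
ee_rot: [0.763, -0.647, -0.0, 0.0]
ft_force: [0.9, 0.8, 0.2]
width: 0.0852
1.25 [ 0.54888322 -0.20826442  0.25289973] [[ 0.164 -0.986 -0.   ]
 [-0.986 -0.164 -0.   ]
 [ 0.     0.001 -1.   ]] [-0.09  0.32 -0.09  0.   -1.16  0.25]
```

```bash
python3 -m creep '[{"slide":[0.008,0.003,-0.02],"rotation":[0.128,0.0205,0],"grip":0.085},{"slide":[0.015,0.008,-0.045],"rotation":[0.257,0.041,0],"grip":0.085},{"slide":[0.022,0.013,-0.07],"rotation":[0.257,0.041,0],"grip":0.085},{"slide":[0.0224,0.015,-0.08],"rotation":[0.257,0.041,0],"grip":0.085},{"slide":[0.0224,0.015,-0.08],"rotation":[0.257,0.041,0],"grip":0.085}]'
cat > look.py <<'E'
import sys,cv2
from bench import read_camera
for a in sys.argv[1:]:
    n,f=a.split(":"); c=read_camera(n); cv2.imwrite(f"pics/{f}.png",c["img"])
    import pickle; pickle.dump(c,open(f"pics/{f}.pkl","wb"))
E
python3 look.py wrist:w1 side:s1
```

```text
clock: 1.75
position: [0.5702, -0.1928, 0.1711]
ee_rot: [0.756, -0.641, -0.1, -0.083]
ft_force: [0.3, -0.1, -0.6]
width: 0.085
```

View pics/w1.png

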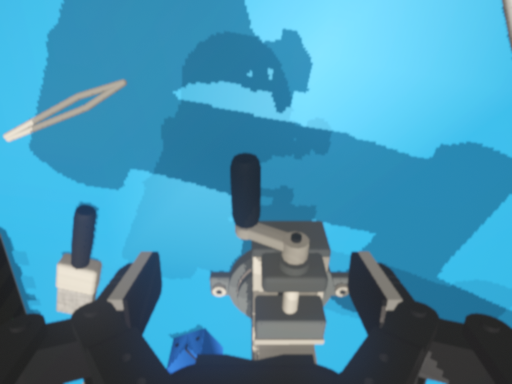

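View pics/s1.png

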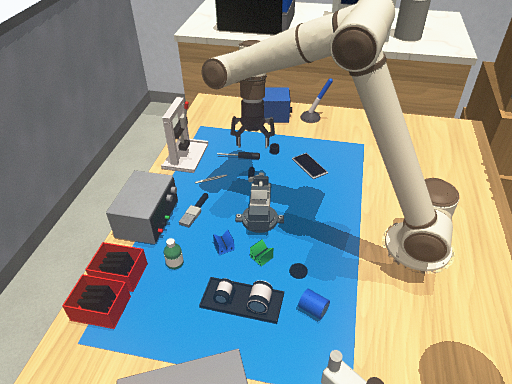

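Run:
```python
from h import *
import pickle
w=pickle.load(open("pics/w1.pkl","rb"));top,side=pickle.load(open("c0.pkl","rb"))
print(back(w,(245,165),.07),back(w,(246,220),.07), back(w,(286,247),.090))
yaw=.16
for vx,vy in [(.508,-.0122)]:
  for a in (1.85,1.95,2.05):
    P=[rz(yaw)@np.array([.042*np.sin(a),-.118-d,.085+.042*np.cos(a)])+[vx,vy,0] for d in (.019,.075)]+[rz(yaw)@np.array([0,-.118-.0135,.085])+[vx,vy,0]]
    print(a,np.array(P).round(4).tolist(),proj(w,P).round(1).tolist(),proj(top,P).round(1).tolist(),proj(side,P).round(1).tolist())
s=pickle.load(open("pics/s1.pkl","rb"))
cv2.imwrite("pics/w1z.png",cv2.resize(w["img"][140:340,190:360],None,fx=3.5,fy=3))
```

```text
[ 0.57731824 -0.19430443  0.07      ] [ 0.56948787 -0.147636    0.07      ] [ 0.53902978 -0.14332886  0.09      ]
1.85 [[0.5697, -0.141, 0.0734], [0.5786, -0.1963, 0.0734], [0.529, -0.142, 0.085]] [[244.3, 229.5], [243.4, 164.5], [298.3, 245.4]] [[301.7, 168.1], [323.4, 164.1], [303.3, 183.1]] [[249.7, 176.5], [250.7, 166.5], [261.3, 175.2]]
1.95 [[0.5683, -0.1412, 0.0695], [0.5773, -0.1965, 0.0695], [0.529, -0.142, 0.085]] [[246.2, 226.2], [245.6, 161.8], [298.3, 245.4]] [[301.6, 168.9], [323.3, 164.9], [303.3, 183.1]] [[250.1, 177.4], [251.1, 167.4], [261.3, 175.2]]
2.05 [[0.5666, -0.1415, 0.0656], [0.5755, -0.1968, 0.0656], [0.529, -0.142, 0.085]] [[248.5, 223.2], [248.2, 159.3], [298.3, 245.4]] [[301.6, 169.9], [323.2, 165.9], [303.3, 183.1]] [[250.7, 178.3], [251.6, 168.2], [261.3, 175.2]]
```

View pics/w1z.png

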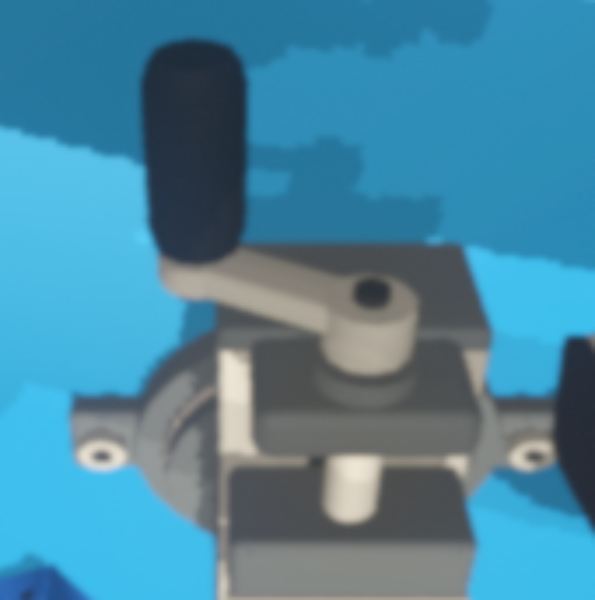

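```bash
python3 -m creep '[{"slide":[0.002,0.004,-0.03],"rotation":[0,0,0],"grip":0.085},{"slide":[0.004,0.008,-0.06],"rotation":[0,0,0],"grip":0.085},{"slide":[0.004,0.012,-0.085],"rotation":[0,0,0],"grip":0.085},{"slide":[0.004,0.015,-0.098],"rotation":[0,0,0],"grip":0.085},{"slide":[0.004,0.015,-0.098],"rotation":[0,0,0],"grip":0.07}]'
python3 -m creep '[{"slide":[0,0,0],"rotation":[0,0,0],"grip":0.04},{"slide":[0,0,0],"rotation":[0,0,0],"grip":0.02},{"slide":[0,0,0],"rotation":[0,0,0],"grip":0.01},{"slide":[0,0,0],"rotation":[0,0,0],"grip":0.01},{"slide":[0,0,0],"rotation":[0,0,0],"grip":0.01}]' 40
python3 look.py wrist:w2 top:t2
```

```text
clock: 2.35
position: [0.5748, -0.1778, 0.0756]
ee_rot: [0.757, -0.641, -0.099, -0.084]
ft_force: [-0.2, -0.6, 0.7]
width: 0.0731
clock: 2.85
position: [0.5744, -0.1784, 0.0768]
ee_rot: [0.757, -0.64, -0.099, -0.083]
ft_force: [-2.9, -2.3, 6.2]
width: 0.0208
```

View pics/w2.png

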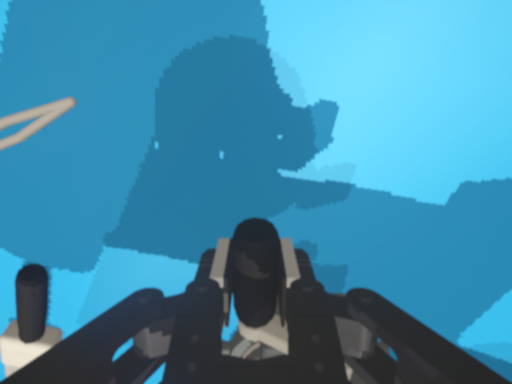

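```bash
cat > crank.py <<'E'
import sys,json,os
from h import *
from bench import status
s=status.read_state(); p=np.array(s["position"])
vx=np.array([np.cos(.16),np.sin(.16),0]); vy=np.array([-np.sin(.16),np.cos(.16),0])
F="crank.json"; L=json.load(open(F)) if os.path.exists(F) else []
q=[p@vx,p@vy,p[2]]; L.append(q); json.dump(L,open(F,"w"))
A=np.array(L)
if len(sys.argv)>2 : C=np.array([float(sys.argv[2]),float(sys.argv[3])])
else: C=np.array([A[0,0]-.042*np.sin(1.95),A[0,2]-.042*np.cos(1.95)])
if len(A)>3:
    r=least_squares(lambda c:np.hypot(A[:,0]-c[0],A[:,2]-c[1])-.042,C); print("fit C",r.x,r.fun.round(4))
print("C",C,"y",q[1]-A[0,1]); d=np.array([q[0],q[2]])-C; a=np.arctan2(d[0],d[1])%(2*np.pi)
print("a",a,"r",np.hypot(*d),"ft",s["ft_force"].round(1), s["clock"],s["width"])
st=float(sys.argv[1]); y0=A[0,1]
for i in range(1,6):
    b=a+st*i; t=vx*(C[0]+.042*np.sin(b))+vy*y0+np.array([0,0,C[1]+.042*np.cos(b)])
    print((t-p).round(4).tolist())
E
python3 crank.py 0.2
```

```text
C [0.49963146 0.09231873] y 0.0
a 1.9499999999999997 r 0.04200000000000002 ft [-3.  -1.   6.8] 2.95 0.0206604791949015
[-0.0038, -0.0006, -0.0074]
[-0.009, -0.0015, -0.014]
[-0.0154, -0.0025, -0.0193]
[-0.0227, -0.0037, -0.0233]
[-0.0306, -0.0049, -0.0257]
```

```bash
python3 -m creep '[{"slide":[-0.0038,-0.0006,-0.0074],"rotation":[0,0,0],"grip":0.01},{"slide":[-0.009,-0.0015,-0.014],"rotation":[0,0,0],"grip":0.01},{"slide":[-0.0154,-0.0025,-0.0193],"rotation":[0,0,0],"grip":0.01},{"slide":[-0.0227,-0.0037,-0.0233],"rotation":[0,0,0],"grip":0.01},{"slide":[-0.0306,-0.0049,-0.0257],"rotation":[0,0,0],"grip":0.01}]' 40; python3 crank.py 0.2
```

```text
clock: 3.45
position: [0.5467, -0.183, 0.0552]
ee_rot: [0.758, -0.64, -0.096, -0.086]
ft_force: [0.8, 5.3, 19.9]
width: 0.0204
C [0.49963146 0.09231873] y -0.0001305675372912929
a 2.8561026015204325 r 0.038663436278143185 ft [ 0.8  5.3 19.9] 3.45 0.02040817960204592
[-0.0072, -0.001, -0.0047]
[-0.0155, -0.0024, -0.0046]
[-0.0236, -0.0037, -0.0028]
[-0.0312, -0.0049, 0.0005]
[-0.0379, -0.006, 0.0054]
```

```bash
python3 crank.py 0.2 .5005 .0955
```

```text
C [0.5005 0.0955] y -0.0001305675372912929
a 2.897777501116745 r 0.0415073735545548 ft [ 0.8  5.3 19.9] 3.45 0.02040817960204592
[-0.0081, -0.0012, -0.0017]
[-0.0164, -0.0025, -0.0012]
[-0.0244, -0.0038, 0.0009]
[-0.0318, -0.005, 0.0046]
[-0.0384, -0.0061, 0.0097]
```

```bash
python3 -m creep '[{"slide":[-0.0081,-0.0012,-0.0005],"rotation":[0,0,0],"grip":0.01},{"slide":[-0.0164,-0.0025,0],"rotation":[0,0,0],"grip":0.01},{"slide":[-0.0244,-0.0038,0.0015],"rotation":[0,0,0],"grip":0.01},{"slide":[-0.0318,-0.005,0.005],"rotation":[0,0,0],"grip":0.01},{"slide":[-0.0384,-0.0061,0.01],"rotation":[0,0,0],"grip":0.01}]'; python3 crank.py 0.2 .5005 .0955; python3 look.py wrist:w3
```

```text
clock: 3.95
position: [0.5108, -0.1888, 0.0649]
ee_rot: [0.757, -0.641, -0.093, -0.088]
ft_force: [5.3, 0.8, -4.0]
width: 0.0204
fit C [0.50170738 0.09639223] [-0.0002  0.0001  0.0001 -0.0002]
C [0.5005 0.0955] y -0.00017231352925789478
a 3.851304731856891 r 0.04037069321549731 ft [ 5.3  0.8 -4. ] 3.95 0.020434145896155356
[-0.0068, -0.0009, 0.0048]
[-0.0112, -0.0016, 0.0119]
[-0.0141, -0.0021, 0.0198]
[-0.0154, -0.0023, 0.0281]
[-0.0151, -0.0023, 0.0364]
```

View pics/w3.png

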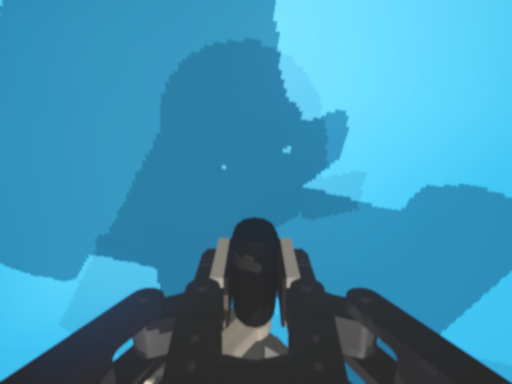

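```bash
python3 crank.py 0.25 .5017 .0964
```

```text
fit C [0.50177739 0.09643178] [-0.0002  0.0001  0.0001 -0.0001 -0.0001]
C [0.5017 0.0964] y -0.00013598870395825635
a 3.891748162375599 r 0.041809331222888484 ft [ 3.   0.6 -3.3] 4.0 0.020847515428070076
[-0.0068, -0.001, 0.0079]
[-0.0112, -0.0017, 0.0173]
[-0.0132, -0.002, 0.0276]
[-0.0127, -0.0019, 0.0381]
[-0.0096, -0.0014, 0.0481]
```

```bash
python3 -m creep '[{"slide":[-0.0068,-0.001,0.0079],"rotation":[0,0,0],"grip":0.01},{"slide":[-0.0112,-0.0017,0.0173],"rotation":[0,0,0],"grip":0.01},{"slide":[-0.0132,-0.002,0.0276],"rotation":[0,0,0],"grip":0.01},{"slide":[-0.0127,-0.0019,0.0381],"rotation":[0,0,0],"grip":0.01},{"slide":[-0.0096,-0.0014,0.0481],"rotation":[0,0,0],"grip":0.01}]'; python3 crank.py 0.25 .5017 .0964
```

```text
clock: 4.5
position: [0.4998, -0.1905, 0.1146]
ee_rot: [0.757, -0.641, -0.094, -0.087]
ft_force: [2.8, -1.5, -10.3]
width: 0.0204
fit C [0.50150677 0.09651347] [ 0.0001  0.0003  0.0003 -0.0002 -0.0002  0.0005]
C [0.5017 0.0964] y -4.193055224549491e-05
a 5.151859885612142 r 0.04273515084790833 ft [  2.8  -1.5 -10.3] 4.5 0.020355912902699762
[0.0062, 0.001, 0.0085]
[0.0137, 0.0023, 0.0157]
[0.0227, 0.0037, 0.0208]
[0.0327, 0.0053, 0.0235]
[0.0431, 0.007, 0.0235]
```

```bash
python3 -m creep '[{"slide":[0.0062,0.001,0.0085],"rotation":[0,0,0],"grip":0.01},{"slide":[0.0137,0.0023,0.0157],"rotation":[0,0,0],"grip":0.01},{"slide":[0.0227,0.0037,0.0208],"rotation":[0,0,0],"grip":0.01},{"slide":[0.0327,0.0053,0.0235],"rotation":[0,0,0],"grip":0.01},{"slide":[0.0431,0.007,0.0235],"rotation":[0,0,0],"grip":0.01}]'; python3 crank.py 0.25 .5016 .0965
```

```text
clock: 5.0
position: [0.5407, -0.1838, 0.1389]
ee_rot: [0.757, -0.64, -0.096, -0.085]
ft_force: [-6.7, -3.7, -2.9]
width: 0.0204
fit C [0.50152837 0.09663697] [ 0.0001  0.0004  0.0004 -0.0001 -0.0001  0.0005  0.0004]
C [0.5016 0.0965] y 2.953767938301821e-05
a 0.0695380550616689 r 0.04255218892541087 ft [-6.7 -3.7 -2.9] 5.0 0.0203822082962163
[0.0101, 0.0016, -0.0026]
[0.0194, 0.0031, -0.0071]
[0.0274, 0.0044, -0.0138]
[0.0334, 0.0054, -0.0223]
[0.0372, 0.006, -0.032]
```

```bash
python3 -m creep '[{"slide":[0.0101,0.0016,-0.0026],"rotation":[0,0,0],"grip":0.01},{"slide":[0.0194,0.0031,-0.0071],"rotation":[0,0,0],"grip":0.01},{"slide":[0.0274,0.0044,-0.0138],"rotation":[0,0,0],"grip":0.01},{"slide":[0.0334,0.0054,-0.0223],"rotation":[0,0,0],"grip":0.01},{"slide":[0.0372,0.006,-0.032],"rotation":[0,0,0],"grip":0.01}]'; python3 crank.py 0.25 .5016 .0965
```

```text
clock: 5.5
position: [0.5777, -0.1778, 0.109]
ee_rot: [0.758, -0.639, -0.097, -0.084]
ft_force: [-6.2, -2.2, 5.6]
width: 0.0204
fit C [0.50160375 0.09665279] [ 0.      0.0004  0.0004 -0.     -0.0001  0.0005  0.0004  0.0002]
C [0.5016 0.0965] y 1.2663287166148063e-05
a 1.2692173809604337 r 0.04225181571933937 ft [-6.2 -2.2  5.6] 5.5 0.02041932425402126
[0.0016, 0.0002, -0.0104]
[0.0008, 0.0001, -0.0208]
[-0.0025, -0.0004, -0.0308]
[-0.0081, -0.0013, -0.0396]
[-0.0157, -0.0025, -0.0467]
```

```bash
python3 -m creep '[{"slide":[0.0016,0.0002,-0.0104],"rotation":[0,0,0],"grip":0.01},{"slide":[0.0008,0.0001,-0.0208],"rotation":[0,0,0],"grip":0.01},{"slide":[-0.0025,-0.0004,-0.0308],"rotation":[0,0,0],"grip":0.01},{"slide":[-0.0081,-0.0013,-0.0396],"rotation":[0,0,0],"grip":0.01},{"slide":[-0.0157,-0.0025,-0.0467],"rotation":[0,0,0],"grip":0.01}]'; python3 crank.py 0.2 .5016 .0965
```

```text
clock: 6.0
position: [0.5648, -0.18, 0.0649]
ee_rot: [0.759, -0.639, -0.095, -0.086]
ft_force: [0.6, 1.3, 7.9]
width: 0.0205
fit C [0.50159364 0.0966619 ] [ 0.0001  0.0004  0.0004 -0.     -0.0001  0.0005  0.0004  0.0002 -0.0001]
C [0.5016 0.0965] y -6.435783487940272e-05
a 2.428423131687894 r 0.04182073225345615 ft [0.6 1.3 7.9] 6.0 0.02046771057235716
[-0.0067, -0.001, -0.005]
[-0.0142, -0.0022, -0.0083]
[-0.0223, -0.0035, -0.0101]
[-0.0306, -0.0049, -0.0102]
[-0.0388, -0.0062, -0.0087]
```

```bash
python3 -m creep '[{"slide":[-0.0067,-0.001,-0.005],"rotation":[0,0,0],"grip":0.01},{"slide":[-0.0142,-0.0022,-0.0083],"rotation":[0,0,0],"grip":0.01},{"slide":[-0.0223,-0.0035,-0.0101],"rotation":[0,0,0],"grip":0.01},{"slide":[-0.0306,-0.0049,-0.0102],"rotation":[0,0,0],"grip":0.01},{"slide":[-0.0388,-0.0062,-0.0087],"rotation":[0,0,0],"grip":0.01}]'; python3 crank.py 0.1 .5016 .0965
```

```text
clock: 6.5
position: [0.5303, -0.1856, 0.0559]
ee_rot: [0.758, -0.639, -0.091, -0.088]
ft_force: [8.1, 0.5, -10.6]
width: 0.0203
fit C [0.50162272 0.09675106] [ 0.0001  0.0005  0.0005  0.0001  0.      0.0005  0.0003  0.0002 -0.
 -0.0005]
C [0.5016 0.0965] y -0.00013168478002900663
a 3.327056442695861 r 0.04129690382425367 ft [  8.1   0.5 -10.6] 6.5 0.020295489807319187
[-0.0042, -0.0005, 0.0003]
[-0.0081, -0.0012, 0.0017]
[-0.0119, -0.0018, 0.0034]
[-0.0154, -0.0024, 0.0056]
[-0.0188, -0.0029, 0.0081]
```

```bash
python3 -m creep '[{"slide":[-0.003,-0.0005,0.001],"rotation":[0,0,0],"grip":0.01},{"slide":[-0.006,-0.001,0.0018],"rotation":[0,0,0],"grip":0.01},{"slide":[-0.008,-0.0013,0.0025],"rotation":[0,0,0],"grip":0.01},{"slide":[-0.008,-0.0013,0.0025],"rotation":[0,0,0],"grip":0.01},{"slide":[-0.008,-0.0013,0.0025],"rotation":[0,0,0],"grip":0.01}]'; python3 crank.py 0.1 .5016 .0966
```

```text
clock: 7.0
position: [0.5277, -0.1861, 0.0568]
ee_rot: [0.758, -0.64, -0.087, -0.092]
ft_force: [13.6, 3.3, -21.6]
width: 0.0203
fit C [0.50166636 0.09685213] [ 0.0001  0.0006  0.0006  0.0002  0.0001  0.0005  0.0002  0.0001  0.
 -0.0003 -0.0006]
C [0.5016 0.0966] y -0.00018724695765232058
a 3.3933211673546486 r 0.041113277703978234 ft [ 13.6   3.3 -21.6] 7.0 0.02034790764610094
[-0.0042, -0.0005, 0.0004]
[-0.008, -0.0011, 0.002]
[-0.0117, -0.0017, 0.004]
[-0.0151, -0.0022, 0.0064]
[-0.0182, -0.0028, 0.0091]
```

```bash
python3 -m creep '[{"slide":[0,0,0],"rotation":[0,0,0],"grip":0.05},{"slide":[0,0,0],"rotation":[0,0,0],"grip":0.085},{"slide":[0.001,-0.006,0.012],"rotation":[0,0,0],"grip":0.085},{"slide":[0.003,-0.02,0.04],"rotation":[0,0,0],"grip":0.085},{"slide":[0.005,-0.03,0.085],"rotation":[0,0,0],"grip":0.085}]'; python3 look.py wrist:w4 top:t4 side:s4
```

```text
clock: 7.5
position: [0.5309, -0.2167, 0.142]
ee_rot: [0.758, -0.64, -0.089, -0.09]
ft_force: [0.4, 0.1, 0.7]
width: 0.0853
```

View pics/w4.png

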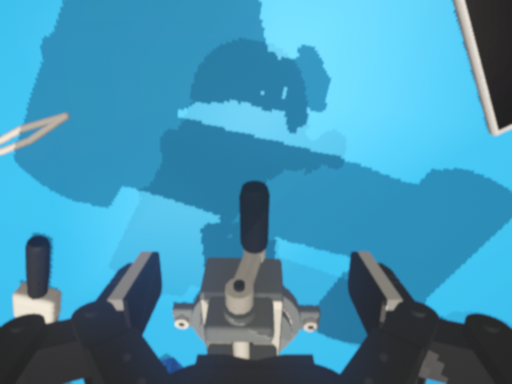

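View pics/t4.png

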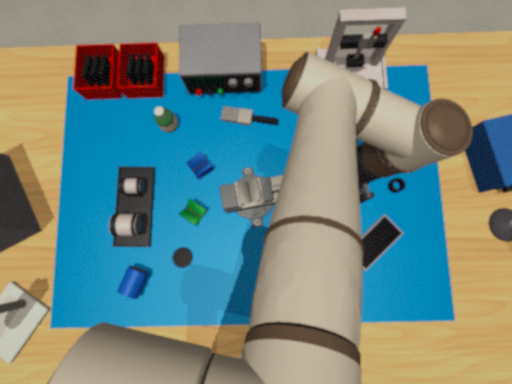

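```bash
cat > tray.py <<'E'
from h import *
import pickle
top,side=pickle.load(open("c0.pkl","rb"))
T=lambda u,v:(100+u/6-.4,160+v/6-.4)
S=lambda u,v:(190+u/7-.4,260+v/7-.4)
C={'pp':(.109,.049,.014),'pm':(.109,-.049,.014),'mm':(-.109,-.049,.014),'mp':(-.109,.049,.014)}
obs=[(top,'pp',T(113,42)),(top,'pm',T(330,42)),(top,'mm',T(303,518)),(top,'mp',T(80,518)),
 (side,'mm',S(660,218)),(side,'mp',S(607,440)),(side,'pm',S(143,120)),(side,'pp',S(67,328))]
def f(q): return np.concatenate([proj(c,rz(q[2])@np.array(C[k])+[q[0],q[1],0])[0]-uv for c,k,uv in obs])
r=least_squares(f,[.45,.27,0]); print(r.x); print(r.fun.reshape(-1,2).round(1).tolist())
x,y,yaw=r.x
print("barrel",rz(yaw)@[-.052,0,.044]+[x,y,0],"spare",rz(yaw)@[.052,0,.032]+[x,y,0])
off=0
for c,n,(x0,x1,y0,y1,s) in ((top,'tt',(100,210,160,255,6)),(side,'ts',(190,300,260,335,7))):
    im=cv2.resize(c["img"][y0:y1,x0:x1],None,fx=s,fy=s,interpolation=cv2.INTER_CUBIC)
    t=np.linspace(0,2*np.pi,50)
    for cx,rr,L,z in ((-.052,.028,.066,.044),(.052,.020,.056,.032)):
      for e in (-L/2,L/2):
        P=np.c_[cx+rr*np.cos(t),e+0*t,z+rr*np.sin(t)]@rz(yaw).T+[x,y,0]
        cv2.polylines(im,[((proj(c,P)-[x0,y0]+.5)*s).astype(int)],False,(0,0,255),1)
    P=np.array([C[k] for k in ('pp','pm','mm','mp','pp')])@rz(yaw).T+[x,y,0]
    cv2.polylines(im,[((proj(c,P)-[x0,y0]+.5)*s).astype(int)],False,(0,255,255),1)
    cv2.imwrite(f"pics/{n}.png",im)
E
python3 tray.py
```

```text
[ 0.49167664  0.3078074  -0.02571701]
[[-0.3, -0.5], [-1.0, -0.6], [-0.7, 0.8], [-0.4, 0.7], [-0.1, 0.1], [0.5, -1.4], [-0.1, -0.1], [-0.4, -1.5]]
barrel [0.43969383 0.30914454 0.044     ] spare [0.54365944 0.30647027 0.032     ]
```

View pics/tt.png

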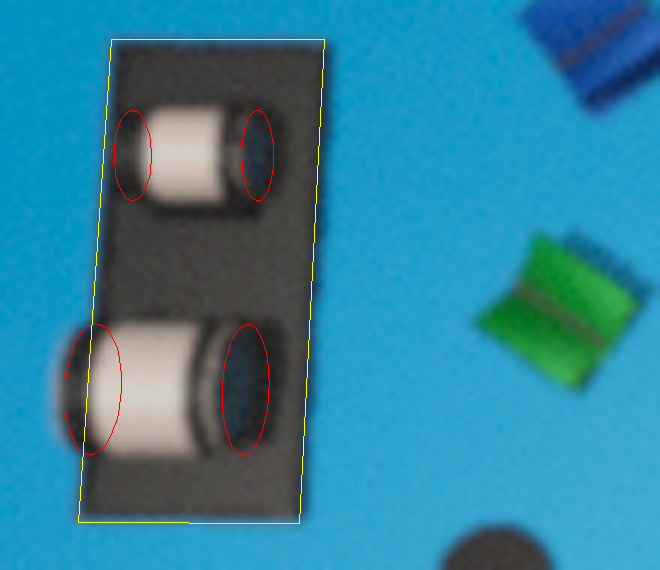

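View pics/ts.png

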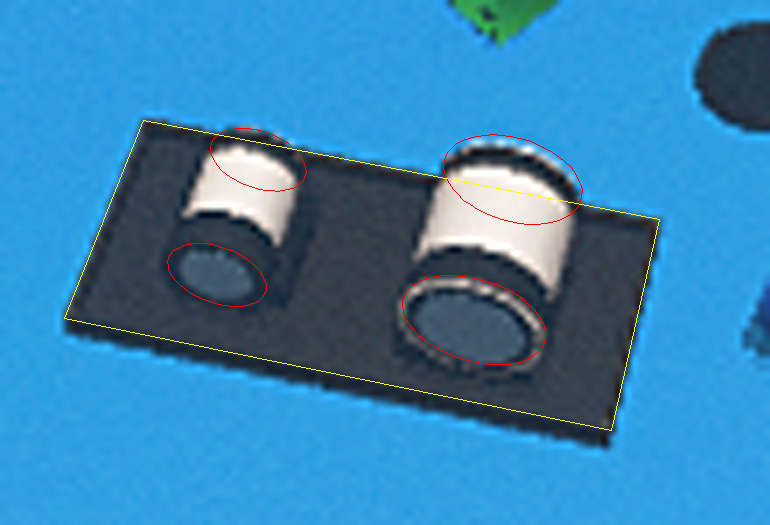

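```bash
cat > rot.py <<'E'
import sys
from h import *
from bench import status
s=status.read_state(); ang=float(sys.argv[1])
y=np.array([np.cos(ang),np.sin(ang),0]); z=np.array([0,0,-1.]); x=np.cross(y,z)
d=R.from_matrix(np.c_[x,y,z])*R.from_quat(s["ee_rot"]).inv()
rv=d.as_rotvec(); print("rotvec",rv.round(4),"norm",np.linalg.norm(rv),"pos",np.array(s["position"]).round(4),"j",s["joints"].round(2),s["clock"],s["ft_force"].round(1),round(s["width"],4))
if len(sys.argv)>2: print("delta",(np.array([float(v) for v in sys.argv[2:5]])-s["position"]).round(4))
E
python3 rot.py 3.116 .44 .30 .25
```

```text
rotvec [-0.2487  0.0187 -0.1932] norm 0.3155008685948451 pos [ 0.5345 -0.218   0.1471] j [-0.23  0.45 -0.09 -0.27 -1.11  0.53] 7.65 [-0.5  1.3 -0.3] 0.0846
delta [-0.0945  0.518   0.1029]
```

```bash
python3 -m creep '[{"slide":[-0.003,0.01,0.045],"rotation":[-0.062,0.005,-0.048],"grip":0.085},{"slide":[-0.008,0.03,0.085],"rotation":[-0.124,0.009,-0.096],"grip":0.085},{"slide":[-0.015,0.07,0.105],"rotation":[-0.186,0.014,-0.145],"grip":0.085},{"slide":[-0.022,0.115,0.105],"rotation":[-0.2487,0.0187,-0.1932],"grip":0.085},{"slide":[-0.03,0.16,0.105],"rotation":[-0.2487,0.0187,-0.1932],"grip":0.085}]'
python3 -m creep '[{"slide":[-0.008,0.045,0],"rotation":[0,0,0],"grip":0.085},{"slide":[-0.016,0.09,0],"rotation":[0,0,0],"grip":0.085},{"slide":[-0.024,0.135,0],"rotation":[0,0,0],"grip":0.085},{"slide":[-0.032,0.18,0],"rotation":[0,0,0],"grip":0.085},{"slide":[-0.04,0.225,0],"rotation":[0,0,0],"grip":0.085}]'
python3 rot.py 3.116 .44 .31 .25
```

```text
clock: 8.15
position: [0.503, -0.0564, 0.253]
ee_rot: [-0.698, 0.716, -0.001, -0.0]
ft_force: [1.1, 0.2, -0.8]
width: 0.0851
clock: 8.65
position: [0.4617, 0.1697, 0.2534]
ee_rot: [-0.698, 0.716, -0.001, -0.001]
ft_force: [1.5, -0.0, 0.4]
width: 0.0852
rotvec [ 0.0018  0.0003 -0.0001] norm 0.0018384921682625445 pos [0.4617 0.1697 0.2534] j [ 0.68  0.16 -0.31  0.   -1.11 -0.71] 8.65 [ 1.5 -0.   0.4] 0.0852
delta [-0.0217  0.1403 -0.0034]
```

```bash
python3 -m creep '[{"slide":[-0.007,0.045,0],"rotation":[0,0,0],"grip":0.085},{"slide":[-0.014,0.09,0],"rotation":[0,0,0],"grip":0.085},{"slide":[-0.0217,0.135,-0.02],"rotation":[0,0,0],"grip":0.085},{"slide":[-0.0217,0.14,-0.05],"rotation":[0,0,0],"grip":0.085},{"slide":[-0.0217,0.14,-0.06],"rotation":[0,0,0],"grip":0.085}]'; python3 look.py wrist:w5 top:t5 side:s5
```

```text
clock: 9.15
position: [0.438, 0.3092, 0.1906]
ee_rot: [-0.699, 0.716, -0.001, -0.004]
ft_force: [0.4, -0.5, -0.7]
width: 0.0851
```

View pics/w5.png

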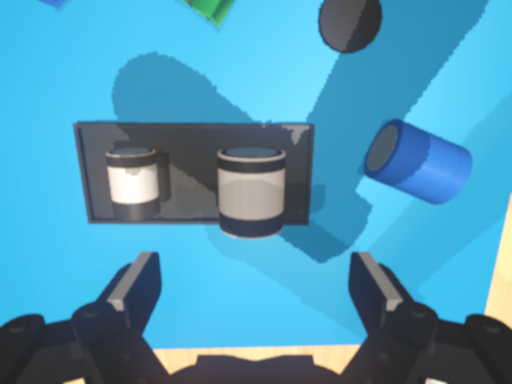

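View pics/t5.png

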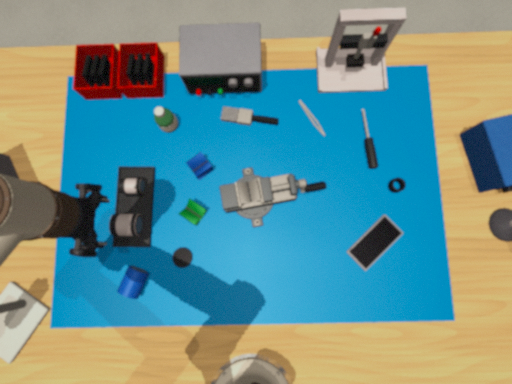

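```bash
cat > wb.py <<'E'
from h import *
import pickle
w=pickle.load(open("pics/w5.pkl","rb")); c=w
for yc in (.3091,.3111):
    x=.4397; yaw=-.0257; ax=rz(yaw)@[0,1,0]; e1=rz(yaw)@[1,0,0]; t=np.linspace(0,2*np.pi,50)
    for e in (-.033,.033):
        P=np.array([x,yc,.044])+ax*e+.028*(np.outer(np.cos(t),e1)+np.outer(np.sin(t),[0,0,1]))
        q=proj(c,P); print(yc,e,q.min(0).round(1),q.max(0).round(1))
im=cv2.resize(w["img"][130:250,190:310],None,fx=5,fy=5,interpolation=cv2.INTER_CUBIC)
yc=.3105
for e in (-.033,.033):
        P=np.array([x,yc,.044])+ax*e+.028*(np.outer(np.cos(t),e1)+np.outer(np.sin(t),[0,0,1]))
        cv2.polylines(im,[((proj(c,P)-[190,130]+.5)*5).astype(int)],False,(0,0,255),1)
cv2.imwrite("pics/wb.png",im)
t5=pickle.load(open("pics/t5.pkl","rb"));s5=pickle.load(open("pics/s5.pkl","rb"))
cv2.imwrite("pics/t5z.png",cv2.resize(t5["img"][145:235,205:335],None,fx=6,fy=6,interpolation=cv2.INTER_CUBIC))
cv2.imwrite("pics/s5z.png",cv2.resize(s5["img"][155:245,220:300],None,fx=6.5,fy=6.5,interpolation=cv2.INTER_CUBIC))
E
python3 wb.py
```

```text
0.3091 -0.033 [218.8 142. ] [287.  153.4]
0.3091 0.033 [221.1 210.2] [284.5 234.7]
0.3111 -0.033 [219.  144.2] [286.9 156.1]
0.3111 0.033 [221.2 212.1] [284.5 236.9]
```

View pics/wb.png

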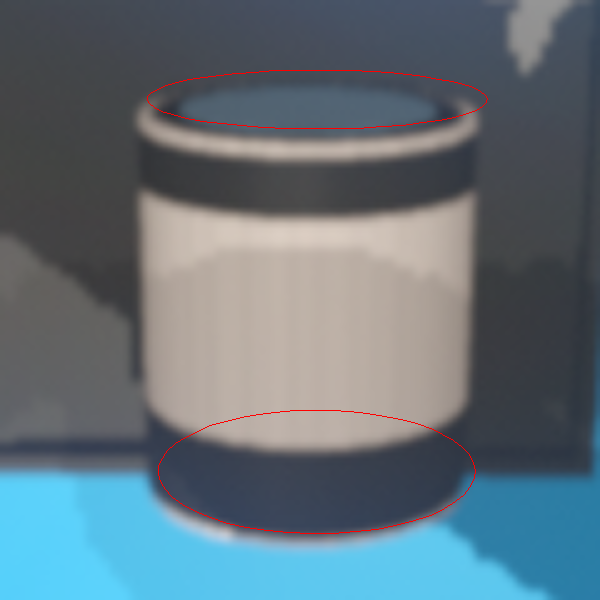

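View pics/t5z.png

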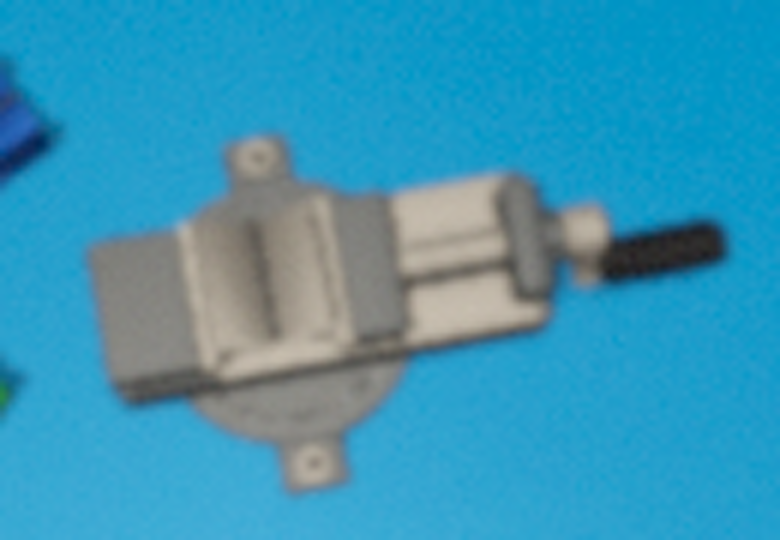

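View pics/s5z.png

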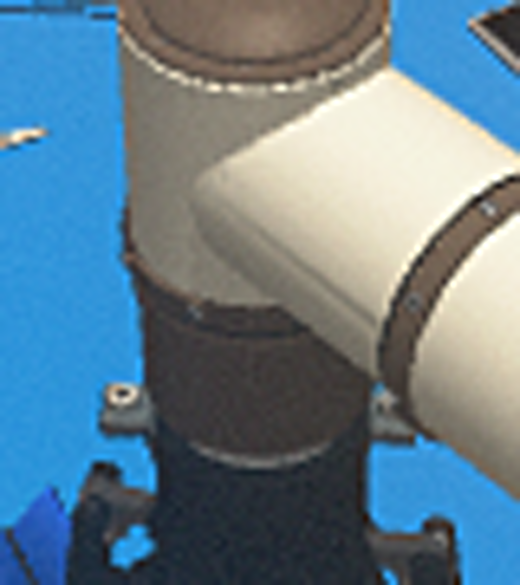

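```bash
python3 rot.py 3.116 .441 .3125 .048
```

```text
rotvec [ 0.0035 -0.0003  0.0005] norm 0.003546642413259559 pos [0.44   0.3085 0.1936] j [ 0.91  0.29 -0.29  0.   -0.99 -0.94] 9.3 [-0.5  0.5 -0.4] 0.0848
delta [ 0.001   0.004  -0.1456]
```

```bash
python3 -m creep '[{"slide":[0.001,0.004,-0.03],"rotation":[0,0,0],"grip":0.085},{"slide":[0.001,0.004,-0.07],"rotation":[0,0,0],"grip":0.085},{"slide":[0.001,0.004,-0.105],"rotation":[0,0,0],"grip":0.085},{"slide":[0.001,0.004,-0.13],"rotation":[0,0,0],"grip":0.085},{"slide":[0.001,0.004,-0.14],"rotation":[0,0,0],"grip":0.085}]'; python3 look.py wrist:w6;python3 rot.py 3.116 .441 .3125 .048
```

```text
clock: 9.8
position: [0.4413, 0.3111, 0.0529]
ee_rot: [-0.697, 0.717, -0.001, -0.002]
ft_force: [0.6, -0.4, -0.8]
width: 0.0849
rotvec [ 0.0055 -0.0018  0.002 ] norm 0.00614714736806167 pos [0.4412 0.3112 0.0524] j [ 0.92  0.48 -0.44  0.   -0.66 -0.95] 9.85 [ 0.1  0.2 -1.5] 0.085
delta [-0.0002  0.0013 -0.0044]
```

View pics/w6.png

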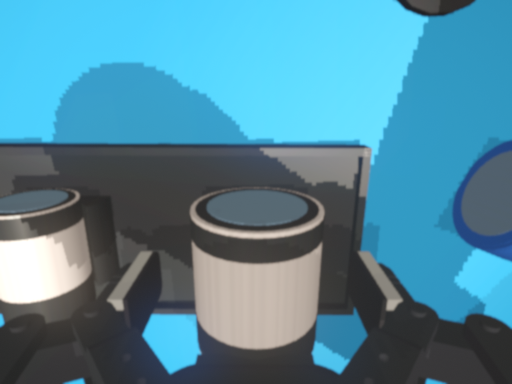

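```bash
python3 -m creep '[{"slide":[0,0.001,-0.004],"rotation":[0,0,0],"grip":0.085},{"slide":[0,0.001,-0.004],"rotation":[0,0,0],"grip":0.065},{"slide":[0,0.001,-0.004],"rotation":[0,0,0],"grip":0.05},{"slide":[0,0.001,-0.004],"rotation":[0,0,0],"grip":0.045},{"slide":[0,0.001,-0.004],"rotation":[0,0,0],"grip":0.045}]' 60; python3 look.py wrist:w7;python3 rot.py 3.116 .441 .3125 .048
```

```text
clock: 10.35
position: [0.4407, 0.3126, 0.0502]
ee_rot: [-0.697, 0.717, -0.001, -0.002]
ft_force: [-5.0, -0.8, 6.5]
width: 0.0542
rotvec [ 0.0045 -0.0016  0.0019] norm 0.005169325472323169 pos [0.4407 0.3126 0.0501] j [ 0.92  0.48 -0.44  0.   -0.65 -0.95] 10.4 [-4.7  0.3  6.8] 0.0542
delta [ 0.0003 -0.0001 -0.0021]
```

View pics/w7.png

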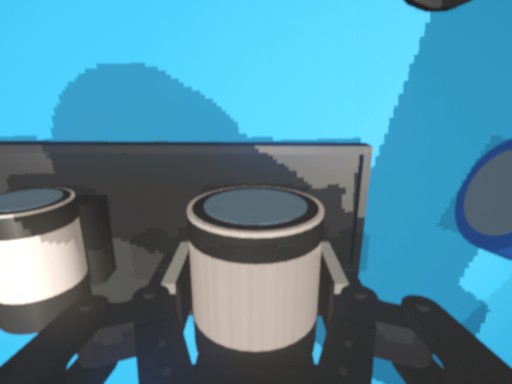

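```bash
python3 -m creep '[{"slide":[0,0,0.02],"rotation":[0,0,0],"grip":0.045},{"slide":[0,0,0.06],"rotation":[0,0,0],"grip":0.045},{"slide":[0,0,0.105],"rotation":[0,0,0],"grip":0.045},{"slide":[0,0,0.15],"rotation":[0,0,0],"grip":0.045},{"slide":[0,0,0.19],"rotation":[0,0,0],"grip":0.045}]'
cat > blk.py <<'E'
from h import *
import pickle,sys
c=pickle.load(open("pics/t5.pkl","rb"))
vx,vy,yaw,bx=map(float,sys.argv[1:5])
x0,x1,y0,y1,s=225,275,165,220,12
im=cv2.resize(c["img"][y0:y1,x0:x1],None,fx=s,fy=s,interpolation=cv2.INTER_CUBIC)
def L(pts,col):
    P=np.array(pts)@rz(yaw).T+[vx,vy,0]
    cv2.polylines(im,[((proj(c,P)-[x0,y0]+.5)*s).astype(int)],False,col,1)
a,b=bx-.025,bx+.025
L([(a,-.02,.115),(b,-.02,.115),(b,.03,.115),(a,.03,.115),(a,-.02,.115)],(0,255,0))
L([(a,.005,.115-.0224),(b,.005,.115-.0224)],(0,0,255))
for yy in (.005-.0224,.005+.0224): L([(a,yy,.115),(b,yy,.115)],(0,0,255))
L([(-.03,-.02,.1),(.03,-.02,.1),(.03,-.05,.1),(-.03,-.05,.1),(-.03,-.02,.1)],(0,255,255))
L([(-.03,.03,.1),(.03,.03,.1),(.03,.068,.1),(-.03,.068,.1),(-.03,.03,.1)],(255,0,255))
cv2.imwrite("pics/blk.png",im)
E
python3 blk.py .508 -.0122 .16 0
```

```text
clock: 10.9
position: [0.4404, 0.3124, 0.243]
ee_rot: [-0.697, 0.717, -0.001, -0.001]
ft_force: [1.7, 0.4, -3.1]
width: 0.0544
```

View pics/blk.png

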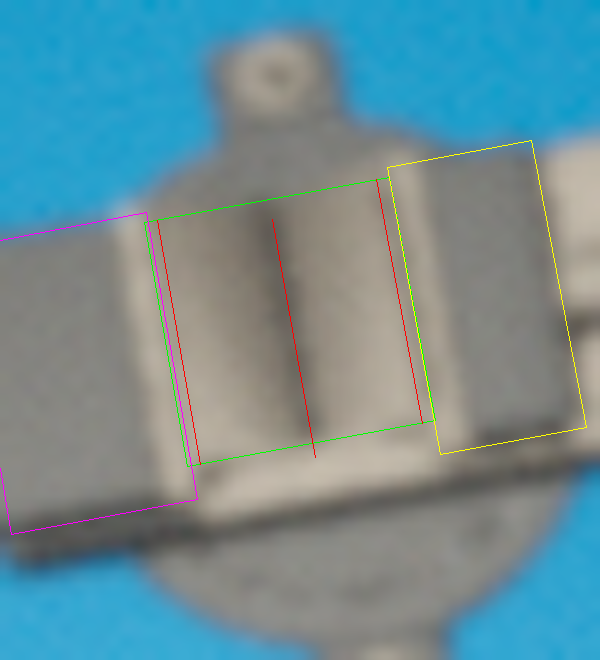

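```bash
python3 -m creep '[{"slide":[0.006,-0.03,0],"rotation":[0,0,-0.14],"grip":0.045},{"slide":[0.012,-0.06,0],"rotation":[0,0,-0.28],"grip":0.045},{"slide":[0.018,-0.09,0],"rotation":[0,0,-0.42],"grip":0.045},{"slide":[0.024,-0.12,0],"rotation":[0,0,-0.56],"grip":0.045},{"slide":[0.03,-0.15,0],"rotation":[0,0,-0.7],"grip":0.045}]'
python3 -m creep '[{"slide":[0.007,-0.03,0],"rotation":[0,0,-0.14],"grip":0.045},{"slide":[0.014,-0.065,0],"rotation":[0,0,-0.28],"grip":0.045},{"slide":[0.021,-0.1,0],"rotation":[0,0,-0.42],"grip":0.045},{"slide":[0.028,-0.135,0],"rotation":[0,0,-0.56],"grip":0.045},{"slide":[0.036,-0.168,0],"rotation":[0,0,-0.68],"grip":0.045}]'
python3 look.py wrist:w8;python3 rot.py 1.731 .5072 -.0065 .2
```

```text
clock: 11.4
position: [0.4698, 0.161, 0.2434]
ee_rot: [-0.407, 0.914, -0.0, -0.001]
ft_force: [1.1, 0.6, -2.0]
width: 0.0545
clock: 11.9
position: [0.5051, -0.0085, 0.2437]
ee_rot: [-0.076, 0.997, 0.001, -0.001]
ft_force: [0.4, -0.4, -3.1]
width: 0.0541
rotvec [ 0.0008 -0.0028  0.0143] norm 0.014618568252298016 pos [ 0.5058 -0.0118  0.2437] j [ 0.3   0.19 -0.29 -0.   -1.09 -1.72] 11.95 [ 2.3 -2.  -1.4] 0.0543
delta [ 0.0014  0.0053 -0.0437]
```

View pics/w8.png

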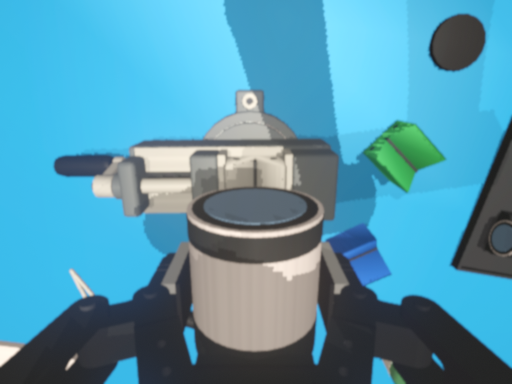

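```bash
cat > wg.py <<'E'
from h import *
import pickle,sys
w=pickle.load(open(f"pics/{sys.argv[1]}.pkl","rb"))
x0,x1,y0,y1=[int(v) for v in sys.argv[2:6]]; s=float(sys.argv[6])
im=cv2.resize(w["img"][y0:y1,x0:x1],None,fx=s,fy=s,interpolation=cv2.INTER_CUBIC)
cv2.imwrite(f"pics/{sys.argv[1]}z.png",im)
E
python3 wg.py w8 180 345 130 215 4.6
```

```text
(no output)
```

View pics/w8z.png

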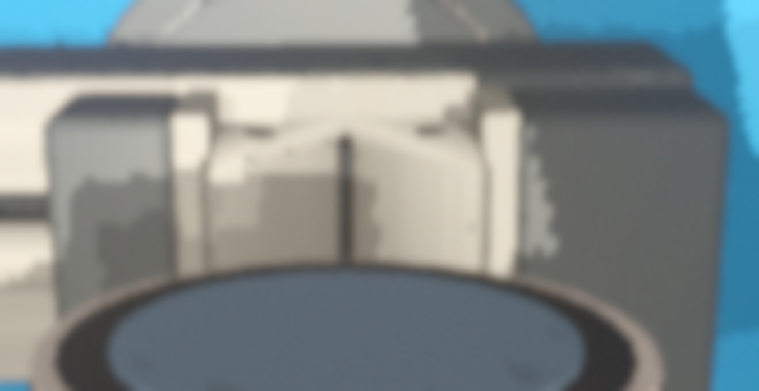

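Run:
```python
from h import *
import pickle
from bench import status
w=pickle.load(open("pics/w8.pkl","rb")); s=status.read_state(); p=s["position"]; M=R.from_quat(s["ee_rot"]).as_matrix()
ty=M[:,1]; print("ty",ty,"ang",np.arctan2(ty[1],ty[0]),p)
for uv,z in [((255.2,159.8),.0926),((255.2,187),.0926),((255.8,165),.115),((180+210/4.6,165),.115),((180+487/4.6,165),.115),((257,205),.24),((257,238),.2157)]:
    P=back(w,uv,z); print(uv,z,P.round(4),"lat",((P-p)@ty).round(4))
T=np.array(w["world_from_camera"]); print("cam",((T[:3,3]-p)@M).round(4), (M.T@T[:3,:3]).round(3))
```

```text
ty [-1.45355186e-01  9.89379483e-01 -3.29929834e-04] ang 1.7166682965126825 [ 0.5058452  -0.01178119  0.24365976]
(255.2, 159.8) 0.0926 [ 0.4861 -0.0114  0.0926] lat 0.0033
(255.2, 187) 0.0926 [ 0.51   -0.0077  0.0926] lat 0.0035
(255.8, 165) 0.115 [ 0.4854 -0.0111  0.115 ] lat 0.0036
(225.6521739130435, 165) 0.115 [ 0.489  -0.0345  0.115 ] lat -0.02
(285.8695652173913, 165) 0.115 [0.4818 0.0121 0.115 ] lat 0.0272
(257, 205) 0.24 [ 0.4735 -0.0132  0.24  ] lat 0.0033
(257, 238) 0.2157 [ 0.4996 -0.0089  0.2157] lat 0.0038
cam [ 0.0778  0.0017 -0.1204] [[ 0.007  0.952  0.306]
 [ 1.    -0.006 -0.004]
 [-0.002  0.306 -0.952]]
```

```bash
python3 -m creep '[{"slide":[0.003,0.004,-0.02],"rotation":[0,0,0.012],"grip":0.045},{"slide":[0.003,0.0043,-0.045],"rotation":[0,0,0.012],"grip":0.045},{"slide":[0.003,0.0043,-0.065],"rotation":[0,0,0.012],"grip":0.045},{"slide":[0.003,0.0043,-0.075],"rotation":[0,0,0.012],"grip":0.045},{"slide":[0.003,0.0043,-0.078],"rotation":[0,0,0.012],"grip":0.045}]'
python3 look.py wrist:w9 top:t9 side:s9;python3 rot.py 1.731 .509 -.0075 .138; python3 wg.py w9 180 345 110 215 4.6;  python3 wg.py t9 205 335 145 235 6; python3 wg.py s9 200 320 130 240 5
```

```text
clock: 12.45
position: [0.5082, -0.0075, 0.1649]
ee_rot: [-0.079, 0.997, -0.0, -0.002]
ft_force: [0.1, 0.6, -2.3]
width: 0.0544
rotvec [ 0.0006 -0.0011  0.0018] norm 0.002166961719636545 pos [ 0.5094 -0.0073  0.1666] j [ 0.3   0.28 -0.4   0.   -0.9  -1.72] 12.6 [ 0.2  0.4 -2.8] 0.0539
delta [-0.0004 -0.0002 -0.0286]
```

View pics/w9z.png

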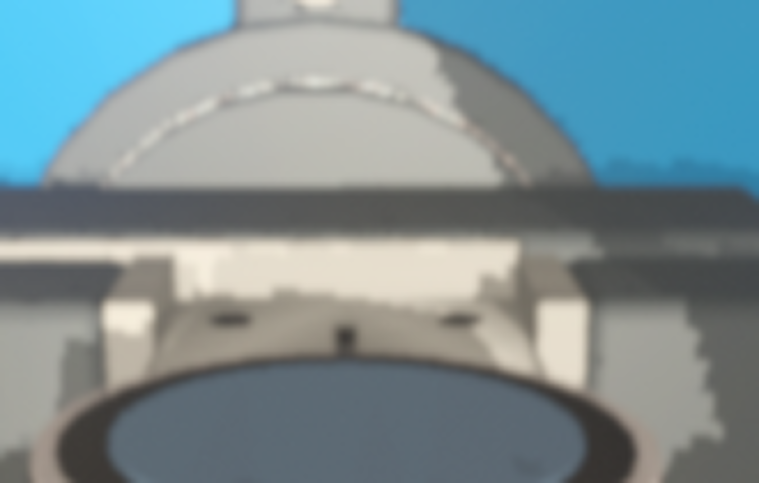

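View pics/t9z.png

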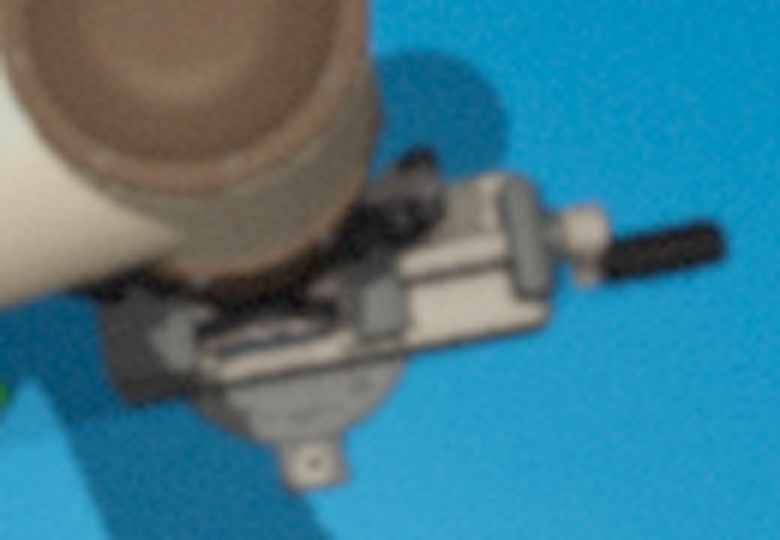

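View pics/s9z.png

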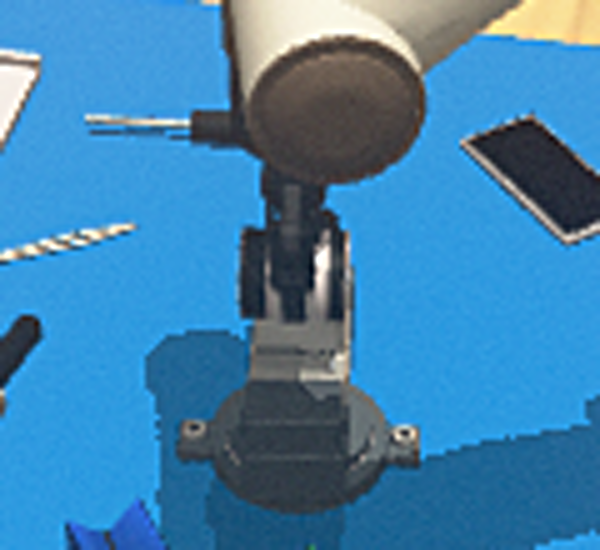

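Run:
```python
from h import *
import pickle
from bench import status
w=pickle.load(open("pics/w9.pkl","rb")); s=status.read_state(); p=s["position"]; M=R.from_quat(s["ee_rot"]).as_matrix()
ty=M[:,1]; T=np.array(w["world_from_camera"])
for uv,z in [((180+346/4.6,110+338/4.6),.0926),((180+(155+530)/9.2,110+350/4.6),.115),((180+(104+588)/9.2,110+300/4.6),.1),((180+347/4.6,110+440/4.6),.1606)]:
    P=back(w,uv,z); print(uv,z,P.round(4),"lat",((P-p)@ty).round(4),"depth",-((P-T[:3,3])@T[:3,2]))
t=pickle.load(open("pics/t9.pkl","rb"))
# side: fixed-jaw etc
```

```text
(255.2173913043478, 183.47826086956522) 0.0926 [ 0.4871 -0.0114  0.0926] lat -0.0006 depth 0.2008691893576577
(254.45652173913044, 186.08695652173913) 0.115 [ 0.4823 -0.0127  0.115 ] lat -0.001 depth 0.17801646657276413
(255.2173913043478, 175.2173913043478) 0.1 [ 0.48   -0.0126  0.1   ] lat -0.0006 depth 0.19164823740504386
(255.43478260869566, 205.6521739130435) 0.1606 [ 0.4771 -0.0131  0.1606] lat -0.0006 depth 0.13297570514267681
```

```bash
python3 -m creep '[{"slide":[0.001,0,-0.008],"rotation":[0,0,0],"grip":0.045},{"slide":[0.002,0.0002,-0.014],"rotation":[0,0,0],"grip":0.045},{"slide":[0.002,0.0002,-0.018],"rotation":[0,0,0],"grip":0.045},{"slide":[0.002,0.0002,-0.021],"rotation":[0,0,0],"grip":0.045},{"slide":[0.002,0.0002,-0.022],"rotation":[0,0,0],"grip":0.045}]'
python3 rot.py 1.731 .511 -.0075 .138
```

```text
clock: 13.1
position: [0.5112, -0.0071, 0.1441]
ee_rot: [-0.079, 0.997, -0.0, -0.001]
ft_force: [-0.0, 0.1, -3.1]
width: 0.0544
rotvec [ 0.0008 -0.002   0.0019] norm 0.002844367206412897 pos [ 0.5112 -0.0071  0.1441] j [ 0.3   0.31 -0.42  0.   -0.85 -1.72] 13.1 [-0.   0.1 -3.1] 0.0544
delta [-0.0002 -0.0004 -0.0061]
```

Now approach in about 1 mm steps.

```bash
python3 -m creep '[{"slide":[0,0,-0.0006],"rotation":[0,0,0],"grip":0.045},{"slide":[0,0,-0.0012],"rotation":[0,0,0],"grip":0.045},{"slide":[0,0,-0.0018],"rotation":[0,0,0],"grip":0.045},{"slide":[0,0,-0.0024],"rotation":[0,0,0],"grip":0.045},{"slide":[0,0,-0.003],"rotation":[0,0,0],"grip":0.045}]'
python3 rot.py 1.731 .511 -.0075 .138
```

```text
clock: 13.6
position: [0.5112, -0.0071, 0.1411]
ee_rot: [-0.079, 0.997, -0.0, -0.001]
ft_force: [0.5, -1.0, -2.7]
width: 0.0539
rotvec [ 0.0007 -0.0018  0.0018] norm 0.002631281974336209 pos [ 0.5112 -0.0071  0.1411] j [ 0.3   0.31 -0.42  0.   -0.84 -1.72] 13.6 [ 0.5 -1.  -2.7] 0.0539
delta [-0.0002 -0.0004 -0.0031]
```

```bash
python3 -m creep '[{"slide":[0,0,-0.0004],"rotation":[0,0,0],"grip":0.045},{"slide":[0,0,-0.0008],"rotation":[0,0,0],"grip":0.045},{"slide":[0,0,-0.0012],"rotation":[0,0,0],"grip":0.045},{"slide":[0,0,-0.0016],"rotation":[0,0,0],"grip":0.045},{"slide":[0,0,-0.002],"rotation":[0,0,0],"grip":0.045}]'
python3 rot.py 1.731 .511 -.0075 .138
```

```text
clock: 14.1
position: [0.5113, -0.0071, 0.1391]
ee_rot: [-0.079, 0.997, -0.0, -0.001]
ft_force: [0.1, -0.5, -2.6]
width: 0.0543
rotvec [ 0.0007 -0.0016  0.0017] norm 0.002508056053365206 pos [ 0.5113 -0.0071  0.1391] j [ 0.3   0.31 -0.42  0.   -0.84 -1.72] 14.1 [ 0.1 -0.5 -2.6] 0.0543
delta [-0.0003 -0.0004 -0.0011]
```

```bash
python3 -m creep '[{"slide":[0,0,-0.0004],"rotation":[0,0,0],"grip":0.045},{"slide":[0,0,-0.0008],"rotation":[0,0,0],"grip":0.045},{"slide":[0,0,-0.0012],"rotation":[0,0,0],"grip":0.045},{"slide":[0,0,-0.0016],"rotation":[0,0,0],"grip":0.045},{"slide":[0,0,-0.002],"rotation":[0,0,0],"grip":0.045}]'
python3 rot.py 1.731 .511 -.0075 .138
```

```text
clock: 14.6
position: [0.5114, -0.007, 0.1387]
ee_rot: [-0.08, 0.997, -0.0, -0.001]
ft_force: [-5.2, 1.2, 11.1]
width: 0.054
rotvec [ 0.0011 -0.001   0.001 ] norm 0.001776044399959017 pos [ 0.5114 -0.007   0.1387] j [ 0.3   0.31 -0.42  0.   -0.83 -1.72] 14.6 [-5.2  1.2 11.1] 0.054
delta [-0.0004 -0.0005 -0.0007]
```

```bash
python3 look.py wrist:w10 side:s10 top:t10;python3 rot.py 1.731 .511 -.0075 .138; python3 look.py side:s11 wrist:w11; python3 rot.py 1.731 .511 -.0075 .138;python3 wg.py s10 200 320 130 240 5
```

```text
rotvec [ 0.001  -0.0008  0.001 ] norm 0.0015960570547153216 pos [ 0.5114 -0.007   0.1388] j [ 0.3   0.31 -0.42  0.   -0.83 -1.72] 14.75 [-4.7  1.7  8.1] 0.0541
delta [-0.0004 -0.0005 -0.0008]
rotvec [ 0.001  -0.0008  0.0011] norm 0.0016720626542732822 pos [ 0.5114 -0.0071  0.1388] j [ 0.3   0.31 -0.42  0.   -0.83 -1.72] 14.85 [-4.1  1.4  9.5] 0.0543
delta [-0.0004 -0.0004 -0.0008]
```

View pics/w10.png

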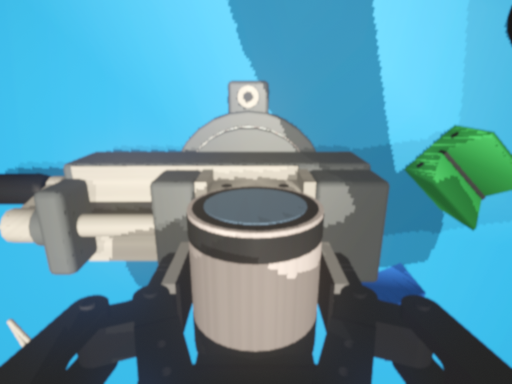

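View pics/s10z.png

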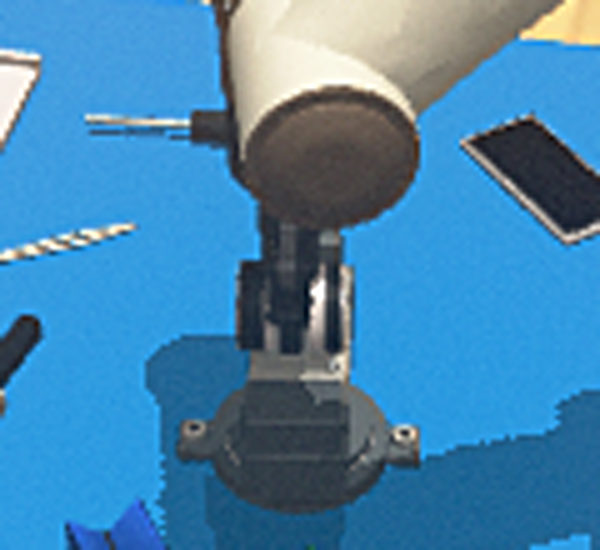

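```bash
python3 -m creep '[{"slide":[0,0.0004,-0.0015],"rotation":[0,0,0],"grip":0.045},{"slide":[0,0.0006,-0.0018],"rotation":[0,0,0],"grip":0.045},{"slide":[0,0.0006,-0.0018],"rotation":[0,0,0],"grip":0.045},{"slide":[0,0.0006,-0.0018],"rotation":[0,0,0],"grip":0.045},{"slide":[0,0.0006,-0.0018],"rotation":[0,0,0],"grip":0.045}]'
python3 rot.py 1.731 .511 -.0075 .138;  python3 look.py side:s12 wrist:w12; python3 rot.py 1.731 .511 -.0075 .138
```

```text
clock: 15.35
position: [0.5115, -0.0069, 0.1387]
ee_rot: [-0.08, 0.997, -0.001, -0.0]
ft_force: [-3.6, -0.0, 9.5]
width: 0.0544
rotvec [ 0.0021 -0.0002 -0.0001] norm 0.002117995812231335 pos [ 0.5115 -0.0069  0.1387] j [ 0.31  0.31 -0.43  0.   -0.83 -1.72] 15.35 [-3.6 -0.   9.5] 0.0544
delta [-0.0005 -0.0006 -0.0007]
rotvec [ 0.0021 -0.0003 -0.0002] norm 0.0021845032069639026 pos [ 0.5114 -0.0069  0.1387] j [ 0.31  0.31 -0.43  0.   -0.83 -1.72] 15.45 [-4.3 -0.8  9.9] 0.0541
delta [-0.0004 -0.0006 -0.0007]
```

```bash
python3 -c "
from bench import job,status
print(job.job_done()); s=status.read_state(); print(s['clock'],s['position'],s['ft_force'],s['width'])"
```

```text
the job is handed in; nothing more can be done
None
the job is handed in; nothing more can be done
```

I wound the crank from about 2.06 rad to its dead stop. It stopped at about 9.67 rad by the arm's measurement, with about 14 N resisting. The top camera then showed the jaw closed on the V-block. I took the larger barrel from the tray and laid it in the middle of the groove. I handed the job in at about 15.5 s of the 67 s allowed, with the arm still gripping the barrel at a 60 N setting and pressing it down.

**Last checks before handing in:**
- **Push:** the upward force on the tool was about 10 N, after allowing for its zero. That is about 12 N on the block with the barrel's weight, and it held steady between readings.
- **Balance on the flanks:** the sideways force was about 0–1 N. When I commanded a 0.6 mm sideways shift, the barrel moved only about 0.2 mm, so it appears to bear on both flanks.
- **Seat height:** the barrel stopped about 0.5 mm above the expected seated height, well within tolerance.
- **Direction:** the tool's direction was within about 2 mrad of my estimate of the vise's direction.

**Not confirmed directly:** I had no readout of the separate flank and jaw forces, so those are inferred from the wrist force and the crank's dead stop. A force of about 4 N along the groove remained, probably friction. Early camera readings disagreed by up to 3–5 mm on where the groove lay. I think one picture was taken while the arm was still moving; the later close-up and the contact forces agreed with each other. The spare barrel and the other things on the bench looked undisturbed in the pictures, though I did not measure them.

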